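# Stop the desk engraver, load its tray and reset the stop

## Task

Make the desktop engraver safe by pushing the red mushroom stop button on its sloped console until it stays down, and let go of it. Then lower the work tray with the two wooden tags gently into the loading bay (do not drop it), so that it lies flat inside the lips and its rear edge holds the presence lever down, and let go. Finally turn the mushroom head clockwise until the stop pops back out, leaving the tray seated and the mug, glue stick, note block and marker where they stand.

Things in the scene. Friction and masses are not known exactly. Their poses are not given: they have to be found in the camera images.
- engraver: White desktop engraver, fixed; 240 mm (its x) by 310 mm (its y), deck top 30 mm high. Origin: centre of its underside, on the desk. x points to its rear (away from the robot), y to its left, z up; turned up to 0.25 rad about z. A grey console stands on its left half, the loading bay on its right half. Rear gantry: posts and beam 98 mm behind the origin, 15 mm either way, up to 265 mm high.
- console (a point): Centre of the console's flat face, under the stop button: 45 mm before, 88 mm left of and 72 mm above the engraver's origin. z is the face's outward normal and the button's axis: 35 degrees from vertical, leaning to the front; (-0.574, 0, 0.819) in the engraver's frame. y is the engraver's y. The face is 100 mm along the slope, 110 mm wide.
- gantry_head (a point): Front lower edge, middle, of the black engraving head parked over the console: 20 mm before the engraver's origin, 213 mm above the desk. The head is 66 mm wide (y), 108 mm deep (rearward), 66 mm high. With it there a tool pointing straight down does not fit at the button: come along the console face's normal. Engraver's axes.
- stop_top (a point): Centre of the flat top of the red mushroom head; z is the button's axis, outward. The head is a cylinder of 40 mm diameter, 20 mm thick; its top is 34 mm above the console face when out, about 27.5 mm when latched, and this point moves with it. Yellow disc and 27 mm wide black neck (7.5 mm high) below it.
- stop_press (a joint): How far the mushroom head is pushed in, m: 0 = out, end stop 0.0095. It springs back unless pushed past about 0.0066, where a pawl snaps in and it stays latched at about 0.0066. Push: 3 N at first, 4 to 7 N on the way and past the snap, about 8 N on reaching the end stop, steeply more against it. The pawl catches only with the head unturned.
- stop_head (a joint): Turn of the mushroom head about its axis, rad, positive clockwise seen from outside; stop at 1.25. A weak spring (0.02 N m per rad) turns it back to 0. When latched, turning past about 0.6 frees the pawl and a spring (6 N) drives the head out; fingers that grip it hard hold it down until they open.
- bay (a point): Centre of the loading bay's floor on the engraver's deck, 30 mm above the desk (35 mm before and 80 mm right of the engraver's origin), with the engraver's axes. The bay is 108 mm (x) by 118 mm (y) inside aluminium lips 7 mm wide that rise 7 mm over the floor.
- lever (a joint): Hinged presence lever in the middle of the bay's rear edge, rad: 0 = up (its tip 11 mm above the bay's floor), 0.35 = pressed flush with the floor; a spring of 0.5 to 0.9 N at the tip raises it. The seated tray's weight holds it down.
- tray: Loose work tray, 0.3 to 0.45 kg: aluminium plate 100 mm (its x) by 110 mm (its y) by 8 mm, with two wooden tags (tops 11 mm up) and a blue grip rib in the middle along its x: 64 mm long, 12 mm thick in y, from 8 to 42 mm above the underside. Origin: centre of its underside; z up. It fits the bay either way round, its x along the bay's x.
- tray_grip (a point): Point to grip the tray: on the rib's middle, 30 mm above the tray's underside; axes of the tray (fingers close along y).
- mug: Patterned mug with tea, 78 mm wide, 108 mm with handle, 89 mm high; origin under its middle. Bystander.
- glue_stick: Red and blue glue stick standing upright to the left of the engraver, 25 mm in diameter, 82 mm high; origin at the centre of its foot. Bystander.
- notes_small: Yellow block of sticky notes 67 x 67 x 16 mm; origin under its centre. Bystander.
- marker_yellow: Yellow marker lying in front of the engraver, 119 mm long (its y), 16 mm high; origin under its centre. Bystander.

How it is judged:
By the outcome, as a careful person would: the job done as asked, in the order asked, and still so for the second after the job is handed in, with the robot touching nothing.
It also fails if it takes over 64 s, if anything falls off the work surface, if the arm or the gripper's body presses on something with over 40 N, if the wrist force passes 120 N, or if a joint passes its speed limit or range.

## Robot

A 6-joint arm with a two-finger parallel gripper is mounted at the origin on a cart in front of the work surface, level with it; the furniture and walls round the work are solid. World frame = base frame: x ahead of the robot, y to its left, z up, the work surface at z = 0. Lengths are in m, angles in rad, forces in N, time in s.
With the tool pointing down it reaches from about 0.3 to 1 m from the base axis. Payload 5.1 kg.
Tool frame: the origin (TCP) lies between the finger pads, 19 mm behind the fingertips; this is the grasp point; z points along the fingers, y is the line along which they close (so a half turn about z gives the same grasp; the last joint's range is limited). The gripper opens to 95 mm and grips with 3 to 60 N. Pads are 20 mm wide; open, the fingers measure 119 mm over their backs; the gripper's body (75 mm by 180 mm) begins 59 mm behind the grasp point.
Start: joints at [-1.299, 0.124, 1.65, -0, 1.367, -0.083], TCP at [0.226, -0.61, 0.233] pointing down, gripper open.
Joint ranges: [-2.61, 2.61], [-1.02, 2.33], [0.03, 2.71], [-1.35, 4.49], [0.32, 2.68], [-2.91, 2.91]. Speed limits (rad/s): [2.57, 2.57, 3.14, 3.14, 3.14, 3.14].

## Interface

Orientations are given as a rotation vector (axis times angle).
In Python, from station import arm gives the robot as it stands. Calls block until the motion is done:
- arm.goto(position, orientation): joint-space move of the TCP to a pose.
- arm.move_linear(position, attitude=None, vel=0.15, guard=None): straight line of the TCP; attitude=None keeps the orientation; vel is the mean speed in m/s. With guard (N) it stops when the force on the tool has changed by that much, and returns True; else False.
- arm.move_j(angles): joint-space move.
- arm.move_gripper(opening): finger opening in m; the grip force is fixed at half the most; returns when the fingers have stopped.
- arm.hold(seconds).
- arm.ik(position, orientation): joint angles nearest the present ones, or None.
- arm.observe(): the state.
- arm.grab_frame(name): name is "scene" or "top" or "wrist"; returns (picture, depth): 480x640x3 uint8, blue, green, red; 480x640 float32, m along the optical axis (not along the pixel's ray), 0 where there is no reading.
- arm.camera_params(name): a dict with "fovy" (degrees; the focal length in pixels is half the picture's height over the tangent of half this angle, whatever the lens; pixels are square), "cx", "cy" (the principal point, pixels), "extrinsics" (4x4, takes a point from world to camera coordinates); the wrist camera has in their place "T_tool_cam" (4x4, takes a point from camera to tool coordinates, whose origin is the TCP and whose axes are the flange's). Camera axes: x right, y down, z forward; pixel columns grow to the right and rows downward; lengths in m; the calibration is good to about 2 mm. A picture is of the moment at which its call begins: read the wrist's pose just before it. camera_params takes no time and is no camera call.
A pose or a line that the arm cannot do raises arm.MotionError and nothing moves.
- arm.finish_job(): hands the job in; it is judged then, once.
Trained networks look in the newest picture that a camera, given by its name, has taken for a name from the list of things; names that differ only in an ending like _2 or _b are one class to them, and where a whole thing is asked for, a point or a joint stands for the part that bears it (a point fixed in the world has none). Each returns a list of dicts, best first, with "confidence" (0 to 1); they miss things now and then, are a little off and sometimes report something else, mostly with a low value. They report only what shows in the picture. A call takes as long as a camera call.
- arm.regions_of(camera, label): "mask" (480x640 bool, what is visible of it) and "xy" ([column, row] as shares, 0 to 1, of the picture: columns of its width, rows of its height, amid what is visible of it).
- arm.mark_of(camera, label): "xy" ([column, row] as shares, 0 to 1, of the picture: columns of its width, rows of its height: a listed point, or the origin of a listed thing).
The state is a dict: "clock": time; "joint_pos": joint angles; "qd": joint speeds; "tau": joint torques, N m; "eef_pos": TCP position; "orientation": TCP orientation; "force": force on the tool from outside, world axes, zero at the start; "wrist_torque": the same for the moment, N m; "opening": finger opening in m; "gripper_force": force on a finger pad.
Only numpy, scipy, OpenCV 4.12 (cv2) and the standard library are available. Lean on these libraries where they do the work, as an engineer would, in place of code of your own. Each camera call takes 0.05 s, during which the arm holds its last target. There are 200 camera calls.

## Working session

There is one attempt and no reset: what is moved stays moved. The work goes in short steps, each a Python script; the robot and the scene stay as the last script left them, time stands still between calls to the robot, and variables do not carry over. Pictures are saved under pics/ and viewed, at most 10 in all, crops included, and the job is handed in when it is done.

```bash
ls; mkdir -p pics; cat > h.py <<'E'
import numpy as np, cv2
from scipy.spatial.transform import Rotation as R
from station import arm
def cam(name, st=None):
    p=arm.camera_params(name); f=240/np.tan(np.radians(p['fovy'])/2)
    if name=='wrist':
        st=st or arm.observe(); T=np.eye(4); T[:3,:3]=R.from_rotvec(st['orientation']).as_matrix(); T[:3,3]=st['eef_pos']
        W=T@np.array(p['T_tool_cam'])
    else: W=np.linalg.inv(np.array(p['extrinsics']))
    return f,p['cx'],p['cy'],W
def cloud(c,d):
    f,cx,cy,W=c; v,u=np.mgrid[:480,:640]
    P=np.stack([(u-cx)/f*d,(v-cy)/f*d,d],-1)@W[:3,:3].T+W[:3,3]
    return P
def ray_z(c,xy,z):
    f,cx,cy,W=c; u,v=xy[0]*640,xy[1]*480
    r=W[:3,:3]@np.array([(u-cx)/f,(v-cy)/f,1]); o=W[:3,3]
    return o+r*(z-o[2])/r[2]
E
python3 - <<'E'
from h import *
np.set_printoptions(precision=4,suppress=True)
Z=dict(engraver=0,bay=.03,tray=0,tray_grip=.03,mug=0,glue_stick=0,notes_small=0,marker_yellow=0,gantry_head=.213,console=.072,stop_top=.072+.034*.819)
for n in ('scene','top'):
    c=cam(n); im,d=arm.grab_frame(n); cv2.imwrite(f'pics/{n}0.png',im); np.save(f'{n}0.npy',d)
    print(n,c[3][:3,3],c[3][:3,2])
    for k,z in Z.items():
        for m in arm.mark_of(n,k)[:2]: print(k,np.array(m['xy'])*[640,480],round(m['confidence'],2),ray_z(c,m['xy'],z))
print(arm.observe())
E
```

```text
pics
scene [-0.0098  0.5893  0.995 ] [ 0.4545 -0.531  -0.7152]
engraver [282.88  299.184] 0.96 [0.5447 0.0709 0.    ]
bay [308.928 275.616] 0.73 [ 0.5273 -0.0075  0.03  ]
tray [385.216 210.816] 0.82 [ 0.5311 -0.3474  0.    ]
mug [298.88 209.28] 0.88 [ 0.7271 -0.196  -0.    ]
glue_stick [238.208 384.   ] 0.84 [0.4662 0.2972 0.    ]
notes_small [347.072 185.808] 0.95 [ 0.683  -0.3663  0.    ]
marker_yellow [373.824 309.696] 0.76 [ 0.3556 -0.0441  0.    ]
gantry_head [255.296 265.824] 0.7 [0.5265 0.1552 0.213 ]
console [268.288 315.312] 0.63 [0.4996 0.1614 0.072 ]
console [386.176 212.784] 0.43 [ 0.4857 -0.2749  0.072 ]
stop_top [274.304 312.   ] 0.68 [0.4802 0.1598 0.0998]
top [ 0.4652 -0.0324  1.4537] [ 0.0491  0.0101 -0.9987]
engraver [290.112 241.392] 0.96 [0.5511 0.0657 0.    ]
bay [324.288 253.008] 0.57 [ 0.5165 -0.0268  0.03  ]
tray [442.304 240.48 ] 0.73 [ 0.5454 -0.3476  0.    ]
tray_grip [451.712 247.2  ] 0.68 [ 0.5254 -0.3655  0.03  ]
mug [388.224 173.184] 0.79 [ 0.7326 -0.2057  0.    ]
glue_stick [204.48 274.32] 0.45 [0.466  0.3001 0.    ]
notes_small [448.32 193.2 ] 0.71 [ 0.6741 -0.3679  0.    ]
marker_yellow [331.392 310.416] 0.6 [ 0.362  -0.0429  0.    ]
gantry_head [246.912 249.024] 0.79 [0.5227 0.152  0.213 ]
console [252.48  261.696] 0.53 [0.4962 0.159  0.072 ]
stop_top [252.416 267.888] 0.69 [0.4799 0.1555 0.0998]
{'clock': 1.2, 'joint_pos': array([-1.2986,  0.1238,  1.6503,  0.    ,  1.3675, -0.0826]), 'qd': array([-0.0007,  0.0009, -0.    , -0.0007,  0.0012, -0.0002]), 'tau': array([  0.    , -41.7583, -36.0229,   0.0777,   0.0429,  -0.    ]), 'eef_pos': array([ 0.2258, -0.6095,  0.2334]), 'orientation': array([-3.0923, -0.5544,  0.    ]), 'force': array([-0.4988,  0.6785, -0.2313]), 'wrist_torque': array([-0.0155, -0.0627,  0.0357]), 'gripper_force': 0.0, 'opening': 0.09541303679194395}
```

View pics/scene0.png

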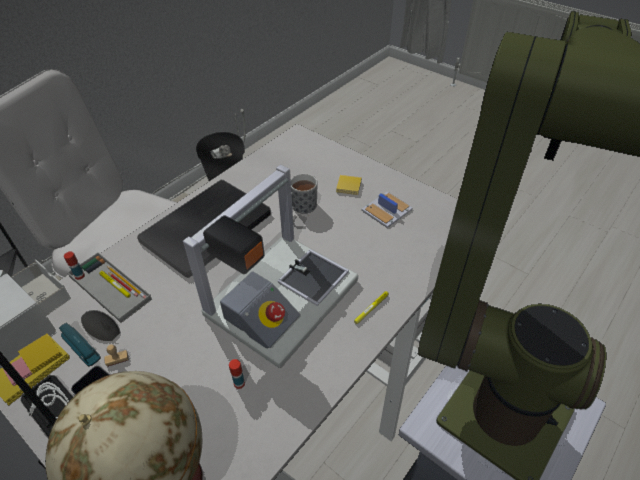

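View pics/top0.png

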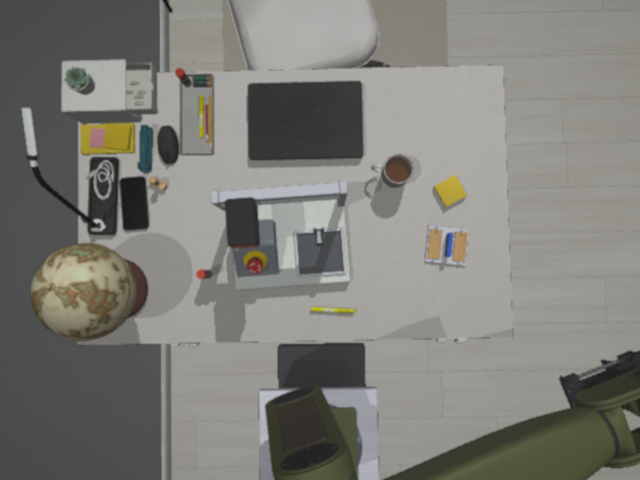

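```bash
python3 - <<'E'
from h import *
np.set_printoptions(precision=4,suppress=True)
d=np.load('top0.npy'); P=cloud(cam('top'),d)
def rect(m):
    m=m&(d>0); q=P[m][:,:2].astype(np.float32)*1000
    r=cv2.minAreaRect(q); print(m.sum(),r, P[m].mean(0))
X,Y,Z=P[...,0],P[...,1],P[...,2]
box=(X>.35)&(X<.75)&(Y>-.15)&(Y<.26)
print('beam'); rect(box&(Z>.24)&(Z<.29)&(X>.6))
print('head'); rect(box&(Z>.24)&(Z<.30)&(X<.6))
print('deck'); rect(box&(Z>.018)&(Z<.06))
t=(X>.4)&(X<.66)&(Y>-.45)&(Y<-.27)
print('tray'); rect(t&(Z>.004)&(Z<.018)); print('rib'); rect(t&(Z>.03)&(Z<.06))
print('desk',np.median(Z[(X>.4)&(X<.6)&(Y<-.15)&(Y>-.25)]),'deckz',np.percentile(Z[box&(Z>.018)&(Z<.06)&(Y<.05)],[10,50,90]))
p=arm.camera_params('wrist'); print(p)
E
```

```text
beam
2427 ((632.2247924804688, 72.47254180908203), (57.89729309082031, 307.0380859375), 3.2762322425842285) [0.6383 0.0794 0.261 ]
head
1083 ((562.6987915039062, 156.57022094726562), (76.39514923095703, 66.7291488647461), 3.209157705307007) [0.5621 0.1541 0.2762]
deck
7103 ((512.3400268554688, 63.86384582519531), (313.4742736816406, 296.46881103515625), 88.84986877441406) [0.534 0.032 0.031]
tray
1827 ((529.7645263671875, -360.11322021484375), (259.2615661621094, 179.4766845703125), 0.170628622174263) [ 0.5374 -0.3583  0.0091]
rib
126 ((532.1355590820312, -356.70660400390625), (14.360915184020996, 61.710208892822266), 84.53655242919922) [ 0.5326 -0.3555  0.0407]
desk -0.00026977536445504935 deckz [0.026  0.0302 0.0353]
{'fovy': 63.4223251934057, 'cx': 322.4424216311697, 'cy': 241.93369749102146, 'T_tool_cam': array([[-0.0001, -0.9567, -0.2909,  0.0819],
       [ 1.    ,  0.0001, -0.0005, -0.0007],
       [ 0.0005, -0.2909,  0.9567, -0.1514],
       [ 0.    ,  0.    ,  0.    ,  1.    ]])}
```

```bash
cat >> h.py <<'E'
def down(yaw):  # tool z down, tool x = -(heading yaw), y = left of heading
    return R.from_matrix(np.column_stack([[-np.cos(yaw),-np.sin(yaw),0],[-np.sin(yaw),np.cos(yaw),0],[0,0,-1]])).as_rotvec()
E
python3 - <<'E'
from h import *
np.set_printoptions(precision=4,suppress=True)
print(arm.ik([.40,-.3,.33],down(0)), arm.ik([.46,.06,.30],down(.057)))
arm.goto([.46,.06,.30],down(.057))
s=arm.observe(); print(s['clock'],s['eef_pos'],s['joint_pos']); c=cam('wrist',s); im,d=arm.grab_frame('wrist'); cv2.imwrite('pics/w1.png',im); np.save('w1.npy',d); np.save('w1W.npy',c[3])
P=cloud(c,d)
for k,z in dict(bay=.03,console=.072,stop_top=.0998,gantry_head=.213,engraver=0).items():
    for m in arm.mark_of('wrist',k)[:1]: print(k,np.array(m['xy'])*[640,480],round(m['confidence'],2),ray_z(c,m['xy'],z))
hsv=cv2.cvtColor(im,cv2.COLOR_BGR2HSV)
red=((hsv[...,0]<8)|(hsv[...,0]>172))&(hsv[...,1]>130)&(hsv[...,2]>50)&(d>0)&(P[...,2]>.07)&(P[...,2]<.13)
q=P[red]; n=np.array([-.574*np.cos(.057),-.574*np.sin(.057),.819]); h=q@n; top=q[h>np.percentile(h,95)-.004]
print('red',len(q),len(top),top.mean(0),top.min(0),top.max(0)); np.save('redtop.npy',top)
_,_,V=np.linalg.svd(top-top.mean(0)); print('normal',V[2],n)
E
```

```text
[-0.7509 -0.2565  1.8518  0.      1.5462 -2.3217] [ 0.0139 -0.3355  1.9629 -0.      1.5142 -1.6139]
3.725 [0.4602 0.0595 0.2999] [ 0.0129 -0.335   1.9627 -0.0002  1.5141 -1.6138]
bay [254.592 247.008] 0.87 [ 0.5153 -0.0141  0.03  ]
console [255.168 249.12 ] 0.49 [ 0.5037 -0.0066  0.072 ]
stop_top [417.728 241.68 ] 0.81 [0.4785 0.1514 0.0998]
engraver [325.632 269.088] 0.97 [0.5491 0.0691 0.    ]
red 1582 1019 [0.4794 0.152  0.1007] [0.4631 0.1331 0.0883] [0.4961 0.1719 0.1113]
normal [ 0.5597  0.0431 -0.8276] [-0.5731 -0.0327  0.819 ]
```

View pics/w1.png

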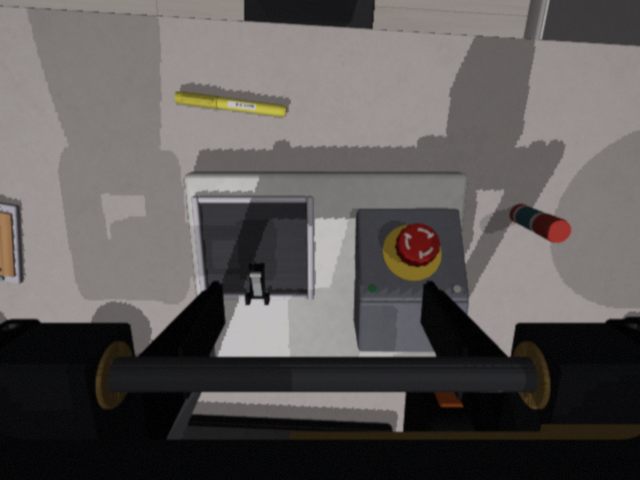

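```bash
cat >> h.py <<'E'
YAW=.057; C=np.array([.4794,.152,.1003])   # stop top when out
Rz=R.from_euler('z',YAW).as_matrix()
N=Rz@[-.5736,0,.8192]; EY=Rz@[0,1,0]
def btn(h,phi=0):   # TCP so that fingertips are h above the out-top; phi clockwise turn
    z=-N; x=np.cross(EY,z); M=R.from_matrix(np.column_stack([x,EY,z]))*R.from_euler('z',phi)
    return C+N*(h+.019), M.as_rotvec()
E
python3 - <<'E'
from h import *
np.set_printoptions(precision=4,suppress=True)
im=cv2.imread('pics/w1.png'); d=np.load('w1.npy'); f,cx,cy,_=cam('wrist'); P=cloud((f,cx,cy,np.load('w1W.npy')),d)
g=im.max(2); 
m=(g<85)&(P[...,2]>.024)&(P[...,2]<.036)&(P[...,0]>.43)&(P[...,0]<.60)&(P[...,1]>-.09)&(P[...,1]<.06)
m=cv2.morphologyEx(m.astype(np.uint8),cv2.MORPH_OPEN,np.ones((5,5)))>0
q=P[m]; print(m.sum(),q.mean(0),cv2.minAreaRect((q[:,:2]*1000).astype(np.float32)))
for h,p in ((.10,0),(.03,0),(-.0095,0),(-.02,-.5),(-.02,.5),(-.02,.8),(.05,-.5)):
    print(h,p,arm.ik(*btn(h,p)))
E
```

```text
9058 [ 0.5143 -0.0133  0.0305] ((517.191650390625, -13.840198516845703), (109.97257995605469, 118.0692367553711), 3.190535306930542)
0.1 0 [ 0.3144 -0.7749  2.481  -0.1956  0.8498 -1.2284]
0.03 0 [ 0.2828 -0.5671  2.4708 -0.2137  0.6501 -1.2138]
-0.0095 0 [ 0.268  -0.4383  2.4516 -0.2357  0.5403 -1.1939]
-0.02 -0.5 [ 0.2644 -0.4034  2.445  -0.2435  0.512  -1.6868]
-0.02 0.5 [ 0.2644 -0.4034  2.445  -0.2435  0.512  -0.6868]
-0.02 0.8 [ 0.2644 -0.4034  2.445  -0.2435  0.512  -0.3868]
0.05 -0.5 [ 0.291  -0.6298  2.4769 -0.2062  0.7071 -1.7203]
```

```bash
python3 - <<'E'
from h import *
np.set_printoptions(precision=4,suppress=True)
arm.goto(*btn(.10)); arm.move_gripper(0.0)
arm.move_linear(btn(.012)[0],vel=.12)
f0=arm.observe()['force']
r=arm.move_linear(btn(-.014)[0],vel=.02,guard=16)
s=arm.observe(); print(r,s['clock'],'h',(s['eef_pos']-C)@N-.019,(s['force']-f0)@N,s['force']-f0)
arm.move_linear(btn(.10)[0],vel=.12)
s=arm.observe(); c=cam('wrist',s); im,d=arm.grab_frame('wrist'); cv2.imwrite('pics/w2.png',im)
P=cloud(c,d); hsv=cv2.cvtColor(im,cv2.COLOR_BGR2HSV)
red=((hsv[...,0]<8)|(hsv[...,0]>172))&(hsv[...,1]>130)&(hsv[...,2]>50)&(d>0)&(np.linalg.norm(P-C,axis=-1)<.04)
q=P[red]; h=(q-C)@N; print('top h mm',np.percentile(h,[50,80,90,95])*1e3); t=q[h>np.percentile(h,90)-.004]; print(t.mean(0),t.mean(0)-C, s['clock'])
E
```

```text
True 8.125 h -0.009767406945330872 14.326089739019963 [-9.4218 -1.226  10.8526]
top h mm [-5.9134 -5.262  -4.9147 -4.6162]
[0.4802 0.1528 0.0937] [ 0.0008  0.0008 -0.0066] 9.1917
```

View pics/w2.png

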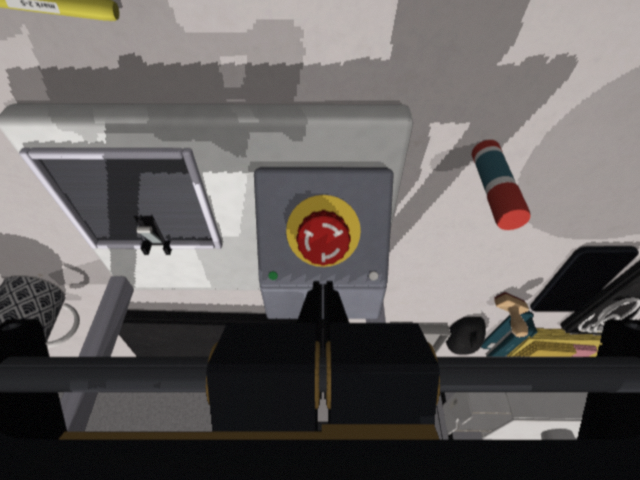

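```bash
python3 - <<'E'
from h import *
np.set_printoptions(precision=4,suppress=True)
arm.goto([.40,.02,.28],down(0)); arm.goto([.50,-.356,.22],down(-.096)); arm.move_gripper(.06)
s=arm.observe(); c=cam('wrist',s); im,d=arm.grab_frame('wrist'); cv2.imwrite('pics/w3.png',im)
P=cloud(c,d); X,Y,Z=P[...,0],P[...,1],P[...,2]; hsv=cv2.cvtColor(im,cv2.COLOR_BGR2HSV)
near=(d>0)&(abs(X-.533)<.09)&(abs(Y+.356)<.09)
for nm,m in (('rib',near&(Z>.034)&(Z<.05)&(hsv[...,0]>100)&(hsv[...,0]<130)),('tray',near&(Z>.0045)&(Z<.02))):
    m=cv2.morphologyEx(m.astype(np.uint8),cv2.MORPH_OPEN,np.ones((3,3)))>0
    print(nm,m.sum(),cv2.minAreaRect((P[m][:,:2]*1000).astype(np.float32)),P[m].mean(0))
for k,z in dict(tray=0,tray_grip=.03).items():
    for m in arm.mark_of('wrist',k)[:1]: print(k,m['confidence'],ray_z(c,m['xy'],z))
print(s['clock'],s['joint_pos'])
E
```

```text
rib 887 ((529.6805419921875, -355.9778137207031), (11.970816612243652, 63.26460647583008), 83.03905487060547) [ 0.5282 -0.3558  0.0414]
tray 9880 ((530.044189453125, -355.98675537109375), (109.98700714111328, 99.92338562011719), 82.82608032226562) [ 0.5262 -0.3556  0.0097]
tray 0.59 [ 0.534  -0.3567  0.    ]
tray_grip 0.59 [ 0.5257 -0.3569  0.03  ]
12.4833 [-0.7062  0.0538  1.7479  0.      1.3399 -2.181 ]
```

View pics/w3.png

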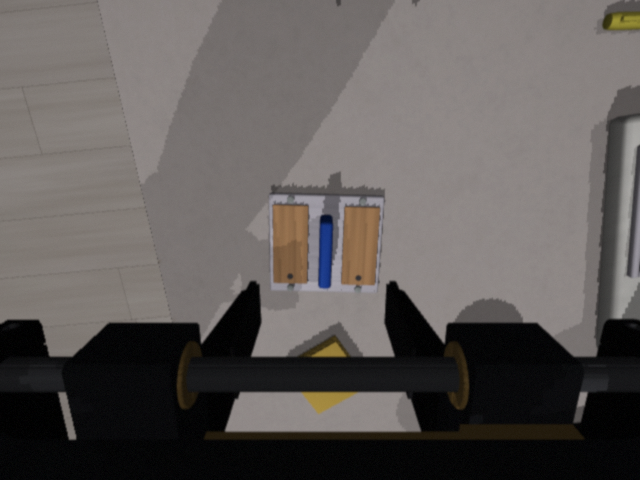

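```bash
python3 - <<'E'
from h import *
np.set_printoptions(precision=4,suppress=True)
t=np.array([.530,-.356,0]); o=down(-.124)
arm.goto(t+[0,0,.10],o); arm.move_linear(t+[0,0,.033],vel=.08); arm.move_gripper(0.0)
s=arm.observe(); print(s['opening'],s['gripper_force'],s['eef_pos'],s['clock'])
f0=s['force']
arm.move_linear(t+[0,0,.18],vel=.12); s=arm.observe(); print('df',s['force']-f0)
b=np.array([.5172,-.0138,.03]); o=down(.0557)
arm.move_linear(b+[0,0,.033+.10],o,vel=.18)
arm.hold(.3)
s=arm.observe(); c=cam('wrist',s); im,d=arm.grab_frame('wrist'); cv2.imwrite('pics/w4.png',im); np.save('w4.npy',d); np.save('w4W.npy',c[3])
print(s['eef_pos'],s['clock'],s['opening'])
P=cloud(c,d); L=(P-b)@R.from_euler('z',.0557).as_matrix()
X,Y,Z=np.moveaxis(L,-1,0)
m=(d>0)&(abs(X)<.08)&(abs(Y)<.08)&(Z>.09)&(Z<.118)
m=cv2.morphologyEx(m.astype(np.uint8),cv2.MORPH_OPEN,np.ones((3,3)))>0
q=L[m]; print('tray local',m.sum(),cv2.minAreaRect((q[:,:2]*1000).astype(np.float32)),np.linalg.lstsq(np.c_[q[:,:2],np.ones(len(q))],q[:,2],rcond=None)[0])
m=(d>0)&(abs(X)<.075)&(abs(Y)<.08)&(Z>.004)&(Z<.012)
q=L[m]; print('lip local',m.sum(),q.min(0),q.max(0))
E
```

```text
0.011674490972401912 29.999887347221375 [ 0.53   -0.3561  0.033 ] 15.0083
df [ 1.5845  1.909  -2.9872]
[ 0.5172 -0.0141  0.163 ] 18.7417 0.011626445523648145
tray local 24057 ((-18.311573028564453, 0.22527313232421875), (63.32600784301758, 110.52958679199219), 0.1540917009115219) [0.0515 0.0008 0.111 ]
lip local 2519 [-0.0617 -0.0654  0.004 ] [-0.0318  0.0667  0.0093]
```

View pics/w4.png

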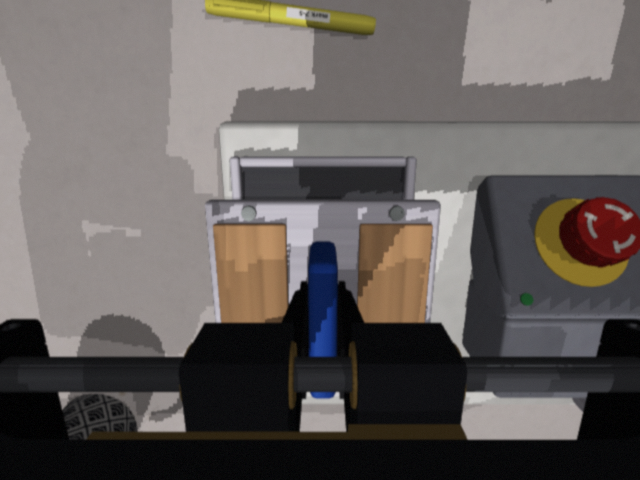

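```bash
python3 - <<'E'
from h import *
np.set_printoptions(precision=4,suppress=True)
b=np.array([.5169,-.0136,.03])
arm.move_linear(b+[0,0,.033+.014],vel=.1); f0=arm.observe()['force']
r=arm.move_linear(b+[0,0,.033-.004],vel=.02,guard=5)
s=arm.observe(); print(r,'h',s['eef_pos']-b-[0,0,.033],s['force']-f0,s['clock'])
E
```

```text
True h [-0.     -0.     -0.0001] [0.1034 0.0614 7.9721] 20.4833
```

```bash
python3 - <<'E'
from h import *
np.set_printoptions(precision=4,suppress=True)
b=np.array([.5169,-.0136,.03])
arm.move_gripper(.045); arm.move_linear(b+[0,0,.12],vel=.1); arm.move_linear(b+[-.05,0,.25],vel=.2)
s=arm.observe(); c=cam('wrist',s); im,d=arm.grab_frame('wrist'); cv2.imwrite('pics/w5.png',im)
P=cloud(c,d); L=(P-b)@R.from_euler('z',.0557).as_matrix(); X,Y,Z=np.moveaxis(L,-1,0)
w=np.concatenate([Z[(d>0)&(abs(X)<.048)&(abs(abs(Y)-.03)<.012)]]); print('tag z',np.percentile(w,[5,50,95]),s['clock'])
m=(d>0)&(abs(X)<.03)&(abs(abs(Y)-.03)<.012)&(Z<.016)&(Z>.006); q=L[m]; print(np.linalg.lstsq(np.c_[q[:,:2],np.ones(len(q))],q[:,2],rcond=None)[0])
E
```

```text
tag z [0.0079 0.0111 0.2961] 23.125
[0.0006 0.0012 0.011 ]
```

View pics/w5.png

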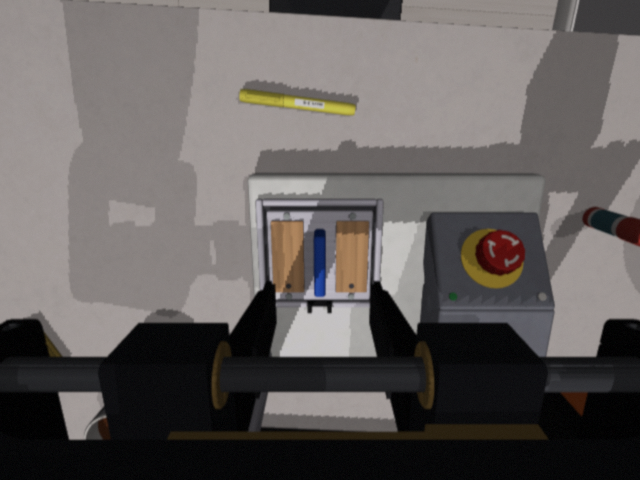

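```bash
python3 - <<'E'
from h import *
np.set_printoptions(precision=4,suppress=True)
arm.goto([.42,.06,.28],down(.057)); arm.goto(*btn(.10,-.45)); arm.move_gripper(.075)
r=arm.move_linear(btn(-.021,-.45)[0],vel=.08,guard=10); print('guard',r)
arm.move_gripper(0.0); s=arm.observe(); print(s['opening'],s['gripper_force'],s['force'],s['clock'])
q=np.array(s['joint_pos']); q[5]+=1.0; arm.move_j(q)
s=arm.observe(); print(s['opening'],s['force'],s['wrist_torque'],s['clock'])
arm.move_gripper(.075); arm.hold(.3)
arm.move_linear(btn(.10,.55)[0],vel=.1)
s=arm.observe(); c=cam('wrist',s); im,d=arm.grab_frame('wrist'); cv2.imwrite('pics/w6.png',im)
P=cloud(c,d); hsv=cv2.cvtColor(im,cv2.COLOR_BGR2HSV)
red=((hsv[...,0]<8)|(hsv[...,0]>172))&(hsv[...,1]>130)&(hsv[...,2]>50)&(d>0)&(np.linalg.norm(P-C,axis=-1)<.04)
h=(P[red]-C)@N; print('top h mm',np.percentile(h,[50,80,90,95])*1e3,s['clock'])
E
```

```text
guard False
0.039168373897095474 29.99961018562317 [-1.7855  1.3988  0.6185] 27.3583
0.039217058710381454 [-4.8214 -2.9832  3.3393] [-0.355   0.5063 -0.1664] 28.3
top h mm [0.0957 0.7411 1.0965 1.337 ] 30.75
```

View pics/w6.png

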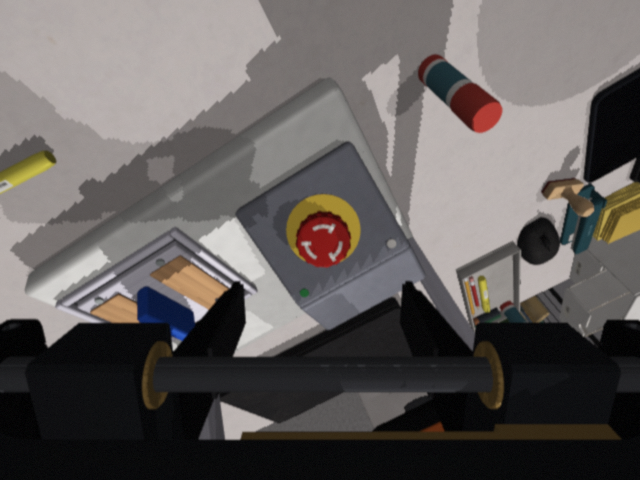

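```bash
python3 - <<'E'
from h import *
np.set_printoptions(precision=4,suppress=True)
arm.goto([.40,.02,.30],down(.057)); arm.hold(.2)
c=cam('scene'); arm.grab_frame('scene')
for k in ('tray','mug','glue_stick','notes_small','marker_yellow'):
    for m in arm.mark_of('scene',k)[:1]: print(k,ray_z(c,m['xy'],.03 if k=='tray' else 0))
print(arm.observe()['clock']); print(arm.finish_job())
E
```

```text
tray [ 0.5166 -0.0097  0.03  ]
mug [ 0.7306 -0.1908 -0.    ]
glue_stick [0.4621 0.29   0.    ]
marker_yellow [ 0.3649 -0.0357  0.    ]
32.275
the job is handed in; nothing more can be done
None
```

I handed the job in at about 32 s: the stop was pressed until it latched, the tray was lowered flat into the bay with the lever down, and the stop was turned until it popped back out. The mug, glue stick and marker read within about 1 cm of their first positions; the note block was not detected in the last picture, so its place is not confirmed.

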